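# Lock the carving turntable

## Task

Lock the carving turntable: with the fingertips, push the wooden peg round until the slot in the round metal plate lines up with the steel lock bar, then push the bar by its upright end plate along its guide into the slot until it is fully home, and draw back clear. Do not lift the bar out of its guide; leave the other things where they are.

Things in the scene. Friction and masses are not known exactly. Their poses are not given: they have to be found in the camera images.
- jig: the fixed turntable jig: plywood board 270 (x) x 360 (y) x 20 mm; origin at the centre of its underside, on the table; z up. The round plate (150 mm diameter, top 35 mm above the table) pivots at jig (0, +85 mm). The bar slides along jig +y at x = 0 between two dark wooden cheeks: 14 mm high, 22 mm wide, 24.4 mm apart, from jig y = -56 to +5 mm.
- plate (a joint): turning angle of the round plate (rad), growing anticlockwise seen from above; the slot points exactly at the bar at 0 and again at 6.283. It turns freely with some friction (about 2 N at the peg), stops where it is left, and has end stops at -0.5 and 6.78. It starts between 0.9 and 5.38, so it can be turned either way: down to 0 or up to 6.283.
- slot_mouth (a point): on the plate: middle of the slot's open end, at the rim (75 mm from the pivot), at the height of the plate's top. The slot is 28 mm wide and runs 38 mm radially inward, right through the 14 mm thick plate.
- peg_top (a point): on the plate: centre of the top of the upright wooden turning peg, 18 mm diameter, 35 mm high above the plate, 50 mm from the pivot on the opposite side to the slot. The rest of the plate's top is flat but for screw heads and a pivot nut at most 3 mm high.
- slot_goal (a point): on the jig: where slot_mouth lies when the slot is lined up with the bar: jig (0, +10 mm), 35 mm above the table.
- lock_bar: the loose steel lock bar, 0.2 to 0.4 kg, lying on the board along jig y: 22 mm wide, 12 mm high, rounded nose 100 mm ahead (+y) of the origin; upright end plate 44 mm wide (x), 40 mm high, at y = 0 to -10 mm. Origin: underside, at the end plate's front face. It starts with its origin at jig y = -121 to -106 mm, the nose clear of the round plate.
- bar_home (a point): on the jig: where the bar's origin lies when it is fully home, jig (0, -56 mm), on the board 20 mm above the table; the end plate then meets the ends of the cheeks and the nose is 34 mm inside the slot.
- screw_jar: small closed glass jar, 40 mm wide, 45 mm high, standing on the base board to the jig's +x side of the bar; origin under its centre; a bystander
- offcut: light wooden block 45 x 70 x 30 mm on the base board to the jig's -x side of the bar; origin under its centre; a bystander
- turned_foot: small dark turned wooden foot, 36 mm wide, 34 mm high, on a far corner of the base board; origin under its centre; a bystander
- glue: white plastic bottle, 56 mm wide, 130 mm high, on the table to the right (-y); origin under its centre; a bystander
- mallet: wooden mallet lying on the table to the right (-y); a bystander
- screwdriver: screwdriver with a dark wooden handle lying on the table to the left (+y); a bystander
- pot: open white pot, 70 mm wide, 90 mm high, on the table to the left (+y); origin under its centre; a bystander
- block_plane: small block plane, 45 x 150 mm, about 42 mm high, on the table to the left (+y); origin under its centre; a bystander
Mind the look-alikes: they are no part of the job. Leave any blue or orange look-alike of the lock_bar alone.

How it is judged:
By the outcome, as a careful person would: the job done as asked, in the order asked, and still so for the second after the job is handed in, with the robot touching nothing.
It also fails if it takes over 51 s, if anything falls off the work surface, if the arm or the gripper's body presses on something with over 40 N, if the wrist force passes 120 N, or if a joint passes its speed limit or range.

## Robot

A 6-joint arm with a two-finger parallel gripper is mounted at the origin on the work surface. World frame = base frame: x ahead of the robot, y to its left, z up, the work surface at z = 0. Lengths are in m, angles in rad, forces in N, time in s.
With the tool pointing down it reaches from about 0.35 to 0.975 m from the base axis. Payload 4.9 kg.
Tool frame: the origin (TCP) lies midway between the tips of the shut fingers; the grasp point (between the pads) lies 19 mm behind it (robot.tcp_to_grasp is the distance from the TCP to the grasp point, in m); y points along the fingers, x is the direction in which the jaws open and shut, and the axes are right-handed (so a half turn about y gives the same grasp; the last joint's range is limited). The gripper opens to 85 mm and grips with 20 to 120 N. Pads are 22 mm wide; open, the fingers measure 114 mm over their backs; the gripper's body (76 mm by 85 mm) begins 54 mm behind the grasp point. The pads swing forward as they close: fully open they stand 13 mm farther back than shut.
Start: joints at [-1.272, 0.053, 1.613, -0, 1.476, -0.119], TCP at [0.254, -0.571, 0.231] pointing down, gripper open.
Joint ranges: [-3.01, 3.01], [-1.01, 2.22], [0.06, 2.58], [-1.02, 4.17], [0.09, 2.62], [-3.14, 3.14]. Speed limits (rad/s): [2.57, 2.57, 3.14, 3.14, 3.14, 3.14].

## Interface

Orientations are given as a rotation vector (axis times angle).
In Python, from workcell import robot gives the robot as it stands.
- The arm moves only by the tool play_rows, never from a script. Its argument "increments" is a list that holds one entry, the list of rows, each a list of 7 numbers: the shift along the world's x, y, z in cm, then the turn, a rotation vector about the world's x, y, z in degrees, then the opening, from 0 (shut) to 1 (fully open). A call has exactly 5 rows; each row is the pose to reach, as a shift and turn from the pose commanded when the call began; what a row does not reach only later rows make up. A row lasts 1/12 s, in which the tool goes at most 41.7 mm and 7.16 degrees, less where a joint would pass 70% of its speed; a pose out of reach is approached as far as the arm can. A call with a gripper value outside its range is refused whole. The fingers move at their own pace and stop on an object; "force" is the grip in N (left out, the last holds). Time passes only in rows, so rows that repeat a pose let the fingers close, or fill a call up. It gives the time, the measured TCP pose, the force and the opening at its end, in the units of the state.
- robot.state(): the state, without advancing time (a new reading comes with each control period).
- robot.get_image(name): name is "side" or "top" or "wrist"; returns the picture (384x512x3 uint8, blue, green, red); there is no depth.
- robot.calibration(name): a dict with "fx", "fy", "cx", "cy" (pixels), "dist_coeffs" ([k1, k2, p1, p2, k3] as OpenCV has them; the pictures are not rectified), "origin" and "orientation" of the camera in the world. Camera axes: x right, y up, looking along -z (the intrinsics and any distortion apply to the point x, -y, -z); pixel columns grow to the right and rows downward; lengths in m; the calibration is good to about 2 mm. A picture is of the moment at which its call begins: read the wrist's pose just before it. calibration takes no time and is no camera call; for the wrist camera it gives the pose at the moment of the call.
- robot.finish_job(): hands the job in, once; it reports no verdict.
The state is a dict: "time_s": time; "joint_pos": joint angles; "joint_velocities": joint speeds; "tau": joint torques, N m; "ee_pos": TCP position; "ee_rot": TCP orientation; "force": force on the tool from outside, world axes, zero at the start; "torque": the same for the moment, N m; "opening": opening from 0.0 (shut) to 1.0 (fully open).
Only numpy, scipy, OpenCV 4.12 (cv2) and the standard library are available. Lean on these libraries where they do the work, as an engineer would, in place of code of your own. Each camera call takes 0.05 s, during which the arm holds its last target.

## Working session

There is one attempt and no reset: what is moved stays moved. The work goes in short steps, Python scripts to look and compute and a tool call to move; the robot and the scene stay as the last step left them, time stands still between calls to the robot, and variables do not carry over. Pictures are saved under pics/ and viewed, and the job is handed in when it is done.

Besides the shell and the picture viewer there is one more tool, called by a JSON object that holds its "method" and its "body", one argument or row to a line. play_rows: Moves the arm, as the interface text tells. Its arguments: {"type":"object","properties":{"increments":{"type":"array","items":{"type":"array","items":{"type":"array","items":{"type":"number"}}}},"force":{"type":"number"}},"required":["increments"]}

```bash
mkdir -p pics; ls; cat > h.py <<'E'
import numpy as np, cv2
from scipy.spatial.transform import Rotation as R
from workcell import robot
def cal(n):
    c=robot.calibration(n); K=np.array([[c['fx'],0,c['cx']],[0,c['fy'],c['cy']],[0,0,1.]]); o=np.array(c['orientation'],float)
    Rm=o if o.shape==(3,3) else (R.from_rotvec(o).as_matrix() if o.size==3 else R.from_quat(o).as_matrix())
    return K,np.array(c['dist_coeffs'],float),np.array(c['origin'],float),Rm
def ray(c,uv,z):
    K,d,o,Rm=c
    p=cv2.undistortPoints(np.array(uv,float).reshape(-1,1,2),K,d).reshape(-1,2)
    v=np.c_[p[:,0],-p[:,1],-np.ones(len(p))]@Rm.T
    return o+v*((z-o[2])/v[:,2])[:,None]
def proj(c,P):
    K,d,o,Rm=c
    q=(np.atleast_2d(P)-o)@Rm; q=q*[1,-1,-1]
    return cv2.projectPoints(q.reshape(-1,1,3),np.zeros(3),np.zeros(3),K,d)[0].reshape(-1,2)
E
python3 - <<'E'
from h import *
print(robot.state())
for n in ('top','side'):
    print(robot.calibration(n)); cv2.imwrite(f'pics/{n}0.png',robot.get_image(n))
E
```

```text
pics
{'time_s': 0.0, 'joint_pos': array([-1.27199615e+00,  5.33718798e-02,  1.61433067e+00,  3.16851938e-06,
        1.47598594e+00, -1.19004625e-01]), 'joint_velocities': array([-1.39087026e-03, -6.48441841e-04,  8.14499609e-04,  9.91727410e-04,
       -8.50403449e-05,  7.59123985e-04]), 'tau': array([ 1.18053867e-03, -3.93687236e+01, -3.70169592e+01, -5.17092383e-05,
        7.06895051e-03, -7.07742664e-07]), 'ee_pos': array([ 0.25340722, -0.57062816,  0.2300318 ]), 'ee_rot': array([-1.37699118,  0.8973204 , -0.89467883]), 'force': array([ 0.41664955, -0.16199539,  0.38079199]), 'torque': array([ 0.03001576, -0.01814407, -0.04001014]), 'opening': 1.0008733897840203}
{'fx': 363.95682538050534, 'fy': 363.95682538050534, 'cx': 255.4783165107219, 'cy': 191.97450499994486, 'dist_coeffs': array([-0.07820186,  0.        ,  0.        ,  0.        ,  0.        ]), 'origin': array([0.35446961, 0.01895209, 1.19914049]), 'orientation': array([ 0.15546044, -0.16346799, -1.6526643 ])}
{'fx': 359.1617485774019, 'fy': 359.1617485774019, 'cx': 257.02200997242807, 'cy': 196.39883902798198, 'dist_coeffs': array([-0.03298368,  0.        ,  0.        ,  0.        ,  0.        ]), 'origin': array([0.05976199, 0.66308674, 0.69945121]), 'orientation': array([ 0.37978943, -1.15112654, -2.25201811])}
```

View pics/top0.png

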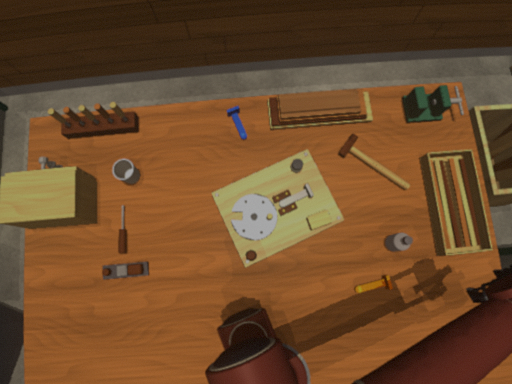

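View pics/side0.png

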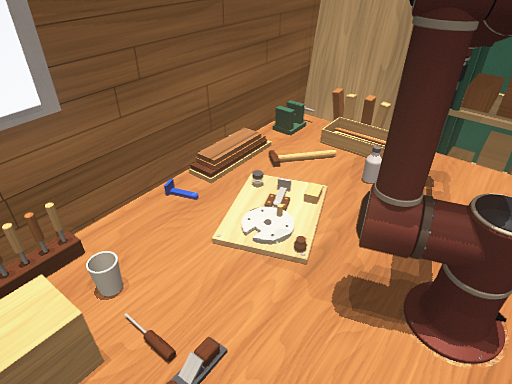

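The candidates for the lock bar are the steel bar on the jig at top (295,198), the blue look-alike at (237,122) and the orange look-alike at (373,285). The steel one between the dark cheeks fits the description. I'll check it in a close crop.

```bash
python3 - <<'E'
import cv2
i=cv2.imread('pics/top0.png')[145:270,205:350]; cv2.imwrite('pics/c1.png',cv2.resize(i,None,fx=4.6,fy=4.6,interpolation=2))
i=cv2.imread('pics/side0.png')[165:265,205:335]; cv2.imwrite('pics/c2.png',cv2.resize(i,None,fx=6,fy=6,interpolation=2))
E
```

```text
(no output)
```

View pics/c1.png

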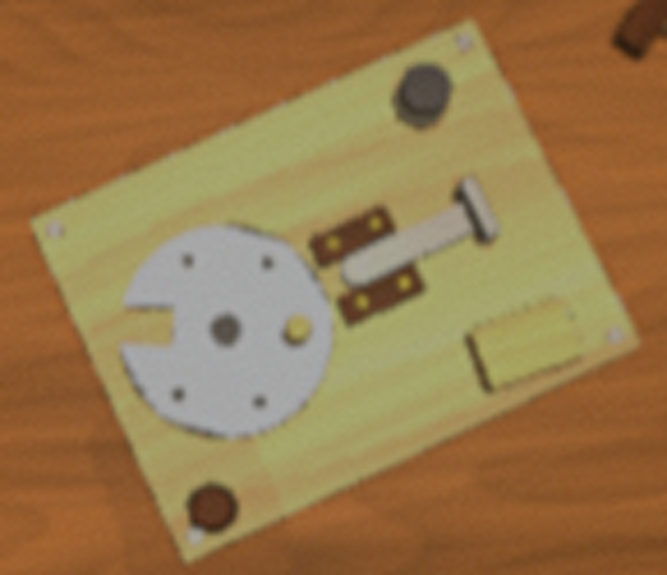

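View pics/c2.png

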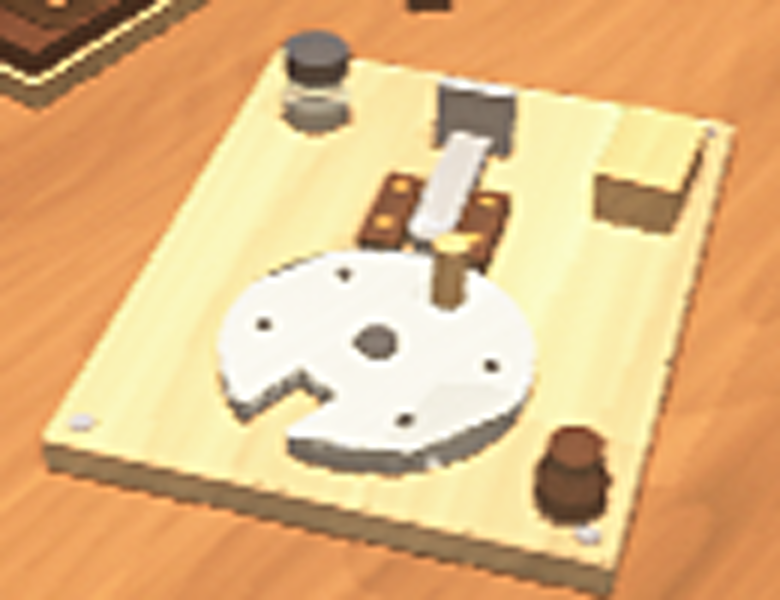

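```bash
cat > m.py <<'E'
from h import *
c=cal('top')
f=lambda p:np.array(p,float)/4.6+[205-0.4,145-0.4]
C=ray(c,f([(472,20),(638,345),(187,562),(32,220)]),.02)[:,:2]
J=np.array([[135,-180],[-135,-180],[-135,180],[135,180]])/1e3
m=C.mean(0); z=sum((C-m)@[1,1j]*np.conj(J@[1,1j])); th=np.angle(z)
Rj=np.array([[np.cos(th),-np.sin(th)],[np.sin(th),np.cos(th)]])
inv=lambda P:(P[:,:2]-m)@Rj
E
python3 - <<'E'
from m import *
print(C,m,th,abs(z)/(J**2).sum()); print('res',inv(C)*1e3)
print('pivot',inv(ray(c,f([(226,330)]),.036))*1e3)
print('peg',inv(ray(c,f([(298,327)]),.07))*1e3)
print('slot',inv(ray(c,f([(122,324)]),.035))*1e3)
print('endplate top',inv(ray(c,f([(467,180),(497,235),(482,208)]),.06))*1e3)
print('nose',inv(ray(c,f([(350,270)]),.032))*1e3)
print('cheeks',inv(ray(c,f([(310,237),(385,207),(425,287),(348,325)]),.034))*1e3)
print('jar,foot',inv(ray(c,f([(424,92)]),.065))*1e3,inv(ray(c,f([(212,507)]),.054))*1e3)
print('off',inv(ray(c,f([(472,335),(565,298),(585,355),(490,388)]),.05))*1e3)
w=lambda x,y:Rj@[x/1e3,y/1e3]+m
print('pivot w',w(0,85),'bar end',w(0,-125),'home',w(0,-56),'yaxis',Rj[:,1], 'xaxis',Rj[:,0])
s=robot.state();print(R.from_rotvec(s['ee_rot']).as_matrix(),s['time_s'])
E
```

```text
[[ 0.7267314  -0.18559477]
 [ 0.47659058 -0.2755131 ]
 [ 0.35449777  0.05609569]
 [ 0.60505636  0.14736579]] [ 0.54071903 -0.0644116 ] 0.34999597286475065 0.98419567579083
res [[ 133.18221598 -177.61886854]
 [-132.62604426 -176.31401952]
 [-133.61019518  177.05558181]
 [ 133.05402346  176.87730624]]
pivot [[-0.35641708 84.90423923]]
peg [[-23.52599031  41.41322645]]
slot [[ 34.52385493 149.11350666]]
endplate top [[  20.70683515 -110.85681917]
 [ -23.11742482 -112.19116262]
 [  -1.59092602 -111.3614594 ]]
nose [[  1.64496189 -12.74897725]]
cheeks [[ 34.77199698   2.84478848]
 [ 31.71105038 -54.85930409]
 [-32.01568878 -55.07379442]
 [-33.23083139   5.83915523]]
jar,foot [[  89.48019914 -110.84566923]] [[-107.87569097  145.37067053]]
off [[ -77.5575525   -66.93746704]
 [ -82.02731159 -137.25250732]
 [-123.38975622 -131.5980433 ]
 [-115.67419708  -61.73450841]]
pivot w [0.51157303 0.0154352 ] bar end [ 0.58358078 -0.18183336] home [ 0.55992109 -0.11701654] yaxis [-0.34289402  0.93937409] xaxis [0.93937409 0.34289402]
[[ 4.05741684e-01 -5.38538349e-04  9.13987634e-01]
 [-9.13985888e-01  1.80268085e-03  4.05741971e-01]
 [-1.86613562e-03 -9.99998230e-01  2.39206313e-04]] 0.1
```

```bash
python3 - <<'E'
from m import *
w=lambda x,y:Rj@[x/1e3,y/1e3]+m
piv=w(0,85)
for a in range(242,84,-19):
    p=piv+.05*np.array([np.cos(np.radians(a)+th),np.sin(np.radians(a)+th)]); print(a,(p*1e3).round(1), 'tanx',round(a+np.degrees(th)-270,1))
print(w(0,-150),w(0,-175),w(0,-56-10-11), 'glue/others')
E
```

```text
242 [504.7 -34.1] tanx -7.9
223 [488.9 -29.1] tanx -26.9
204 [475.6 -19.3] tanx -45.9
185 [466.3  -5.7] tanx -64.9
166 [461.9  10.2] tanx -83.9
147 [462.8  26.6] tanx -102.9
128 [469.1  41.9] tanx -121.9
109 [480.1  54.3] tanx -140.9
90 [494.4  62.4] tanx -159.9
[ 0.59215313 -0.20531771] [ 0.60072548 -0.22880206] [ 0.56712187 -0.1367434 ] glue/others
```

{"method": "play_rows", "body": {
  "increments": [
    [[4, 4, 0, 0, 0, 7, 0.45], [7, 8, 0, 0, 0, 14, 0.45], [10, 12, 0, 0, 0, 21, 0.45], [12, 16, 0, 0, 0, 28, 0.45], [14, 20, 0, 0, 0, 35, 0.45]]
  ]
}}

```text
time_s: 0.52
ee_pos: [0.3765, -0.4021, 0.2307]
ee_rot: [-1.529, 0.421, -0.42]
force: [0.7, -0.0, -0.1]
opening: 0.447
```

{"method": "play_rows", "body": {
  "increments": [
    [[2, 4, 0, 0, 0, 6, 0.45], [4, 8, 0, 0, 0, 12, 0.45], [6, 12, 0, 0, 0, 18, 0.45], [8, 16, 0, 0, 0, 23, 0.45], [9, 20, 0, 0, 0, 23, 0.45]]
  ]
}}

```text
time_s: 0.93
ee_pos: [0.4632, -0.213, 0.2309]
ee_rot: [-1.568, 0.108, -0.108]
force: [0.9, 0.5, -0.5]
opening: 0.447
```

{"method": "play_rows", "body": {
  "increments": [
    [[1, 4, 0, 0, 0, 0, 0.45], [2, 8, 0, 0, 0, 0, 0.45], [2, 12, 0, 0, 0, 0, 0.45], [2, 13, 0, 0, 0, 0, 0.45], [2, 13, 0, 0, 0, 0, 0.45]]
  ]
}}

```text
time_s: 1.35
ee_pos: [0.4822, -0.0825, 0.2308]
ee_rot: [-1.568, 0.107, -0.106]
force: [0.5, -0.5, 0.6]
opening: 0.447
```

```bash
python3 - <<'E'
from h import *
s=robot.state();M=R.from_rotvec(s['ee_rot']).as_matrix();print(s['ee_pos'],np.degrees(np.arctan2(M[1,0],M[0,0])),M[:,1],s['joint_pos'])
c=cal('wrist');cv2.imwrite('pics/w1.png',robot.get_image('wrist'))
E
```

```text
[ 0.48224185 -0.08249335  0.2308381 ] -7.801766803554345 [-5.89322904e-04  3.92938088e-04 -9.99999749e-01] [-3.21779286e-01 -2.80672216e-01  1.92022715e+00  1.86826636e-04
  1.50272107e+00 -1.85625441e-01]
```

View pics/w1.png

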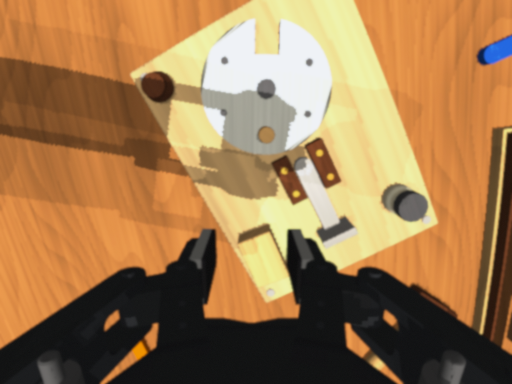

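The wrist view shows the plate pivot at (266,88), the peg top at (266,134) and the slot mouth at about (266,20). The bar nose is at (301,163), with its end plate at (336,230). Next I'll compare these with the top view.

```bash
python3 - <<'E'
from m import *
c2=cal('wrist')
for n,p,z in (('piv',(266,88),.037),('peg',(266,134),.07),('slot',(266,20),.035),('nose',(299,158),.032),('ep l',(318,235),.06),('ep r',(353,222),.06)):
    P=ray(c2,[p],z); print(n,P[:,:2]*1e3,inv(P)*1e3)
w=lambda x,y:Rj@[x/1e3,y/1e3]+m
print(w(0,85))
E
```

```text
piv [[511.85015975  10.68013486]] [[-1.37015869 80.43818741]]
peg [[503.97929558 -38.30895208]] [[-25.56190976  37.11798055]]
slot [[520.99418797  81.45536033]] [[ 31.48790643 143.78716806]]
nose [[542.01069217 -74.82609998]] [[ -2.35771286 -10.22602079]]
ep l [[ 552.13265818 -166.61802931]] [[-24.32430428 -99.92374288]]
ep r [[ 595.32874839 -155.74592856]] [[  19.98096219 -104.52245431]]
[0.51157303 0.0154352 ]
```

{"method": "play_rows", "body": {
  "increments": [
    [[1.2, 2.5, -1, 0, 0, 0, 0.45], [2.2, 4.6, -3, 0, 0, 0, 0.45], [2.2, 4.6, -6, 0, 0, 0, 0.45], [2.2, 4.6, -9, 0, 0, 0, 0.45], [2.2, 4.6, -9, 0, 0, 0, 0.45]]
  ]
}}

```text
time_s: 1.82
ee_pos: [0.5002, -0.0394, 0.1343]
ee_rot: [-1.567, 0.121, -0.102]
force: [-0.4, -0.6, -0.8]
opening: 0.45
```

```bash
python3 - <<'E'
from h import *
s=robot.state();print(s['ee_pos'],s['opening'],s['joint_velocities'].max())
c=cal('wrist');cv2.imwrite('pics/w2.png',robot.get_image('wrist'));np.savez('c2',*c)
E
```

```text
[ 0.5002091  -0.03944637  0.13429317] 0.45004572477415233 0.07356381103456412
```

View pics/w2.png

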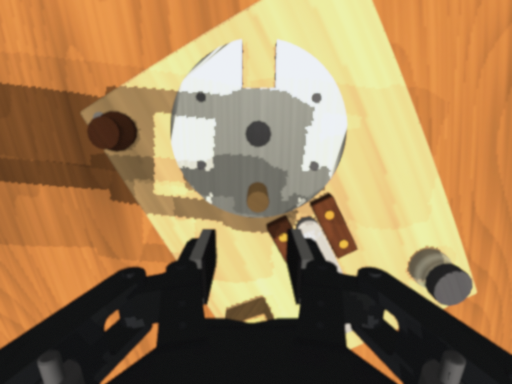

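```bash
python3 - <<'E'
from m import *
c2=[np.load('c2.npz')[f'arr_{i}'] for i in range(4)]
for n,p,z in (('piv',(258,133),.037),('peg',(257.5,187),.07),('slot',(259,40),.035)):
    P=ray(c2,[p],z); print(n,P[:,:2]*1e3,inv(P)*1e3)
# gripper centre line projected: point between tips & under at z=.07
s=robot.state();e=s['ee_pos'];print(proj(c2,[e,[e[0],e[1],.07]]),c2[2],c2[3][:,2])
E
```

```text
piv [[511.68771329  12.45594491]] [[-0.91384203 82.16203929]]
peg [[505.73481816 -25.57363666]] [[-19.54595377  48.47924774]]
slot [[522.35890079  84.05735044]] [[ 33.66208916 145.76345829]]
[[254.95825036 243.17776847]
 [254.91933517 205.4281759 ]] [0.51080947 0.02556435 0.27708242] [0.04991106 0.26125308 0.9639791 ]
```

{"method": "play_rows", "body": {
  "increments": [
    [[0.3, 0.2, -2, 0, 0, 0, 0.45], [0.3, 0.2, -4, 0, 0, 0, 0.45], [0.3, 0.2, -6, 0, 0, 0, 0.45], [0.3, 0.2, -8, 0, 0, 0, 0.45], [0.3, 0.2, -8, 0, 0, 0, 0.45]]
  ]
}}

```text
time_s: 2.28
ee_pos: [0.5059, -0.0379, 0.0594]
ee_rot: [-1.568, 0.116, -0.108]
force: [-0.6, 0.4, -1.5]
opening: 0.451
```

```bash
python3 - <<'E'
from h import *
s=robot.state();print(s['ee_pos'],s['opening'],s['force'])
cv2.imwrite('pics/w3.png',robot.get_image('wrist'))
i=robot.get_image('side')[165:265,205:335]; cv2.imwrite('pics/s3.png',cv2.resize(i,None,fx=6,fy=6,interpolation=2))
E
```

```text
[ 0.50592599 -0.03792106  0.05941516] 0.45064087885107795 [-0.63406097  0.35251301 -1.52827395]
```

View pics/w3.png

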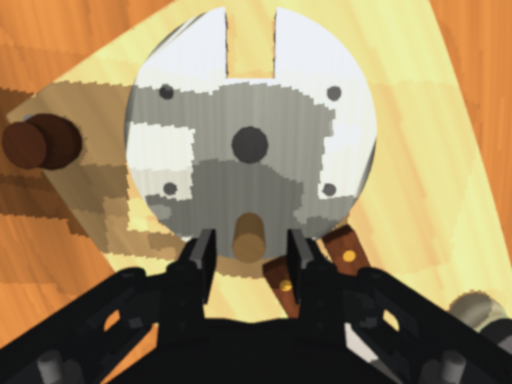

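View pics/s3.png

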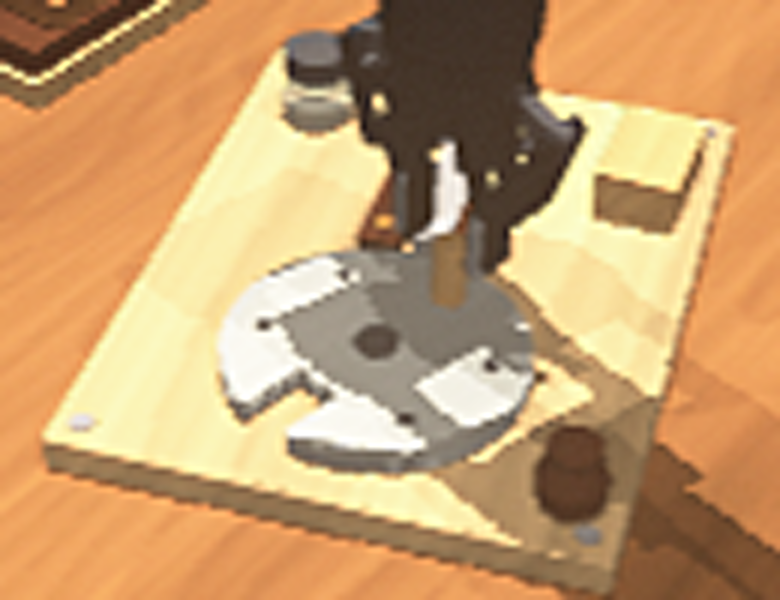

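The jaws straddle the peg: its top is at (249,245) in the wrist view, between tips at about (208,240) and (294,240). I'll go lower, narrow the gap and push round.

{"method": "play_rows", "body": {
  "increments": [
    [[0, 0.2, -0.5, 0, 0, 0, 0.4], [0, 0.2, -1.0, 0, 0, 0, 0.35], [0, 0.2, -1.3, 0, 0, 0, 0.3], [0, 0.2, -1.3, 0, 0, 0, 0.3], [0, 0.2, -1.3, 0, 0, 0, 0.3]]
  ]
}}

```text
time_s: 2.8
ee_pos: [0.5075, -0.0349, 0.0484]
ee_rot: [-1.568, 0.11, -0.11]
force: [-0.2, 0.1, -0.1]
opening: 0.302
```

```bash
cat > arc.py <<'E'
# cm offsets along the peg arc about estimated pivot
from h import *
import sys
piv=np.array([.5117,.0135]); a0=-98.5
s=robot.state();M=R.from_rotvec(s['ee_rot']).as_matrix();e=s['ee_pos']
d=e[:2]-piv
print(e,s['opening'],s['force'],'rad',np.hypot(*d),'ang',np.degrees(np.arctan2(d[1],d[0])),'toolx',np.degrees(np.arctan2(M[1,0],M[0,0])),'j6',s['joint_pos'][5])
E
python3 - <<'E'
import subprocess
exec(open('arc.py').read())
import numpy as np
A=np.degrees(np.arctan2(d[1],d[0]))
for k in range(0,31):
    a=np.radians(A-6*k); q=piv+.05*np.array([np.cos(a),np.sin(a)])
    print(k,((q-e[:2])*100).round(2), round(A-6*k,1))
E
```

```text
[ 0.50753557 -0.03489529  0.04844922] 0.3022878767084287 [-0.18735041  0.06525385 -0.13604706] rad 0.04857412962718724 ang -94.9181994736522 toolx -8.052378046831931 j6 -0.0744490721442808
0 [-0.01 -0.14] -94.9
1 [-0.53 -0.07] -100.9
2 [-1.04  0.06] -106.9
3 [-1.53  0.23] -112.9
4 [-2.    0.46] -118.9
5 [-2.45  0.74] -124.9
6 [-2.86  1.06] -130.9
7 [-3.24  1.42] -136.9
8 [-3.57  1.82] -142.9
9 [-3.87  2.26] -148.9
10 [-4.11  2.72] -154.9
11 [-4.31  3.2 ] -160.9
12 [-4.45  3.71] -166.9
13 [-4.55  4.22] -172.9
14 [-4.58  4.75] -178.9
15 [-4.57  5.27] -184.9
16 [-4.49  5.79] -190.9
17 [-4.37  6.29] -196.9
18 [-4.19  6.79] -202.9
19 [-3.96  7.26] -208.9
20 [-3.68  7.7 ] -214.9
21 [-3.36  8.11] -220.9
22 [-3.    8.49] -226.9
23 [-2.6   8.83] -232.9
24 [-2.16  9.12] -238.9
25 [-1.7   9.37] -244.9
26 [-1.22  9.56] -250.9
27 [-0.72  9.71] -256.9
28 [-0.2  9.8] -262.9
29 [0.32 9.84] -268.9
30 [0.85 9.82] -274.9
```

{"method": "play_rows", "body": {
  "increments": [
    [[-0.53, -0.07, 0, 0, 0, -5, 0.3], [-1.04, 0.06, 0, 0, 0, -10, 0.3], [-1.53, 0.23, 0, 0, 0, -16, 0.3], [-2.0, 0.46, 0, 0, 0, -22, 0.3], [-2.45, 0.74, 0, 0, 0, -28, 0.3]]
  ]
}}

```text
time_s: 3.22
ee_pos: [0.4838, -0.0279, 0.0489]
ee_rot: [-1.513, 0.495, -0.499]
force: [2.5, -0.9, -1.9]
opening: 0.303
```

```bash
python3 - <<'E'
exec(open('arc.py').read())
cv2.imwrite('pics/w4.png',robot.get_image('wrist'))
A=-124.9
for k in range(6):
    a=np.radians(A-6*k); q=piv+.05*np.array([np.cos(a),np.sin(a)])
    print(k,((q-e[:2])*100).round(2))
E
```

```text
[ 0.48379756 -0.02793666  0.04892431] 0.302598477666552 [ 2.4827869  -0.93266382 -1.90658975] rad 0.049955406523228336 ang -123.95537142465814 toolx -36.35830144921448 j6 0.42373634050332815
0 [-0.07  0.04]
1 [-0.48  0.36]
2 [-0.86  0.73]
3 [-1.2   1.13]
4 [-1.49  1.56]
5 [-1.74  2.02]
```

View pics/w4.png

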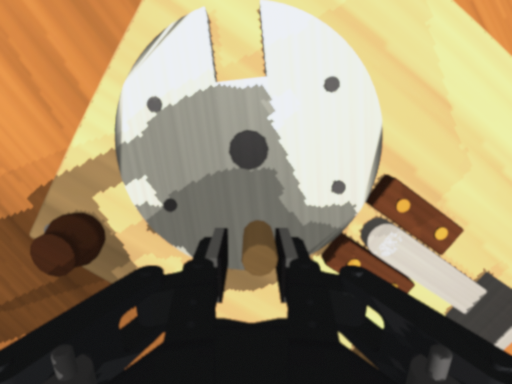

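The plate turns with the peg held between the tips: the slot has turned with the tool and the peg is at (259,245). Continuing round.

{"method": "play_rows", "body": {
  "increments": [
    [[-0.41, 0.32, 0, 0, 0, -6, 0.3], [-0.79, 0.68, 0, 0, 0, -12, 0.3], [-1.12, 1.08, 0, 0, 0, -18, 0.3], [-1.42, 1.52, 0, 0, 0, -24, 0.3], [-1.66, 1.98, 0, 0, 0, -30, 0.3]]
  ]
}}

```text
time_s: 3.68
ee_pos: [0.4671, -0.0082, 0.0489]
ee_rot: [-1.378, 0.896, -0.9]
force: [1.9, -1.4, -0.4]
opening: 0.298
```

{"method": "play_rows", "body": {
  "increments": [
    [[-0.2, 0.48, 0, 0, 0, -6, 0.3], [-0.34, 0.99, 0, 0, 0, -12, 0.3], [-0.44, 1.5, 0, 0, 0, -18, 0.3], [-0.47, 2.03, 0, 0, 0, -24, 0.3], [-0.46, 2.55, 0, 0, 0, -30, 0.3]]
  ]
}}

```text
time_s: 4.1
ee_pos: [0.4624, 0.0173, 0.0489]
ee_rot: [-1.156, 1.287, -1.29]
force: [1.6, -2.9, -0.2]
opening: 0.301
```

{"method": "play_rows", "body": {
  "increments": [
    [[0.08, 0.52, 0, 0, 0, -6, 0.3], [0.2, 1.02, 0, 0, 0, -12, 0.3], [0.38, 1.52, 0, 0, 0, -18, 0.3], [0.61, 1.99, 0, 0, 0, -24, 0.3], [0.89, 2.43, 0, 0, 0, -30, 0.3]]
  ]
}}

```text
time_s: 4.52
ee_pos: [0.471, 0.0417, 0.0489]
ee_rot: [-0.841, 1.656, -1.659]
force: [-0.7, -3.2, 1.4]
opening: 0.299
```

```bash
python3 - <<'E'
exec(open('arc.py').read())
cw=cal('wrist');cv2.imwrite('pics/w5.png',robot.get_image('wrist'));np.savez('c5',*cw)
i=robot.get_image('top')[145:270,205:350]; cv2.imwrite('pics/t5.png',cv2.resize(i,None,fx=4.6,fy=4.6,interpolation=2))
E
```

```text
[0.47102572 0.04172244 0.04888403] 0.29937704323150494 [-0.67816969 -3.24680626  1.40920908] rad 0.04950659590028767 ang 145.24459234086152 toolx -126.1993667993285 j6 2.1349454103558414
```

View pics/w5.png

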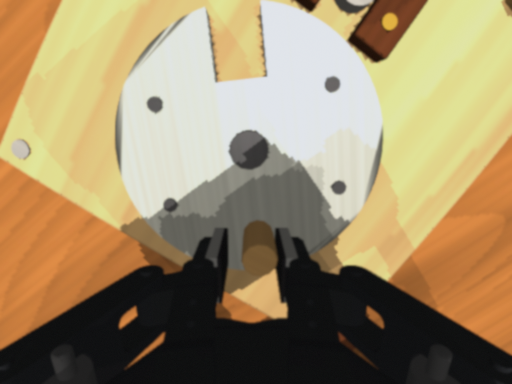

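View pics/t5.png

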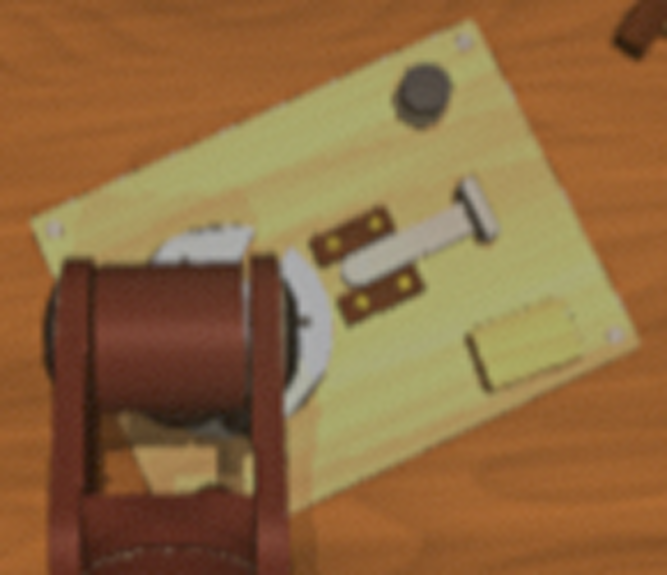

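{"method": "play_rows", "body": {
  "increments": [
    [[0.32, 0.41, 0, 0, 0, -6, 0.3], [0.68, 0.79, 0, 0, 0, -12, 0.3], [1.08, 1.13, 0, 0, 0, -18, 0.3], [1.52, 1.42, 0, 0, 0, -24, 0.3], [1.98, 1.67, 0, 0, 0, -30, 0.3]]
  ]
}}

```text
time_s: 5.03
ee_pos: [0.4901, 0.0585, 0.0483]
ee_rot: [-0.424, 1.992, -1.992]
force: [-1.9, -2.4, 1.8]
opening: 0.297
```

{"method": "play_rows", "body": {
  "increments": [
    [[0.2, 0.08, 0, 0, 0, -2, 0.3], [0.35, 0.14, 0, 0, 0, -4, 0.3], [0.48, 0.19, 0, 0, 0, -6, 0.3], [0.48, 0.19, 0, 0, 0, -6, 0.3], [0.48, 0.19, 0, 0, 0, -6, 0.3]]
  ]
}}

```text
time_s: 5.45
ee_pos: [0.495, 0.0606, 0.0482]
ee_rot: [-0.328, 2.051, -2.051]
force: [-1.4, -1.8, 0.4]
opening: 0.296
```

```bash
python3 - <<'E'
exec(open('arc.py').read())
cw=cal('wrist');cv2.imwrite('pics/w6.png',robot.get_image('wrist'));np.savez('c6',*cw)
E
```

```text
[0.49504258 0.06055512 0.04824984] 0.29634884645086723 [-1.42804515 -1.76334875  0.44045017] rad 0.04991647292108021 ang 109.49386115542994 toolx -161.8678045464662 j6 2.7974951964008405
```

View pics/w6.png

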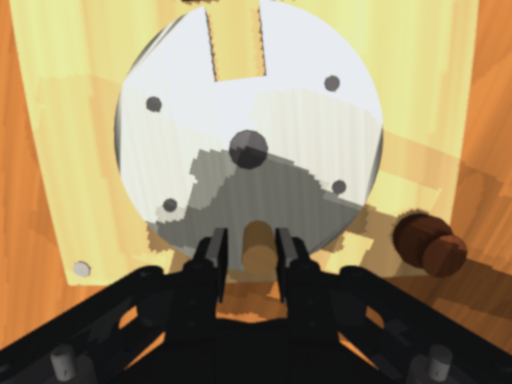

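```bash
python3 - <<'E'
from m import *
im=cv2.imread('pics/w6.png'); cv2.imwrite('pics/w6c.png',cv2.resize(im[0:160,100:400],None,fx=2.6,fy=2.6,interpolation=2))
cw=[np.load('c6.npz')[f'arr_{i}'] for i in range(4)]
a=lambda p,q:np.degrees(np.arctan2(q[1]-p[1],q[0]-p[0]))
S=ray(cw,[(206,9),(260,2),(216,81),(266,75)],.035)
print('slot width',np.hypot(*(S[0]-S[1])[:2]),np.hypot(*(S[2]-S[3])[:2]), 'edge angs',a(S[2],S[0]),a(S[3],S[1]))
pv=ray(cw,[(249,149)],.037)[0]; print('pivot',pv[:2], 'slot ang',a(pv,(S[0]+S[1])/2), 'innermid',a(pv,(S[2]+S[3])/2))
E_=ray(cw,[(10,0),(69,282),(480,0),(456,190)],.02)
print('board edge',a(E_[1],E_[0]),a(E_[3],E_[2]),'want',np.degrees(th)-90)
E
```

```text
slot width 0.027106036141606647 0.026301325633097884 edge angs -65.0071394326319 -66.33476392829564
pivot [0.51104812 0.01155824] slot ang -65.536541561749 innermid -65.40999357103337
board edge -69.70791454539538 -69.998625358885 want -69.9467079082745
```

View pics/w6c.png

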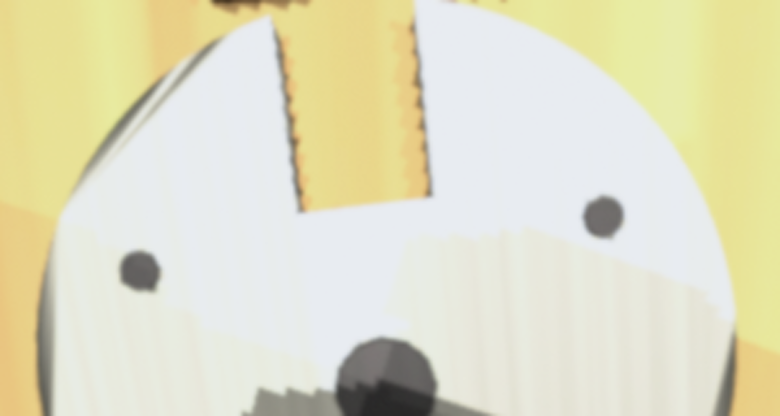

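The slot points at -65.5° and the board edge at -69.9°, so it needs another 4.4°, about 3.8 mm at the peg.

{"method": "play_rows", "body": {
  "increments": [
    [[0.1, 0.04, 0, 0, 0, -1, 0.3], [0.2, 0.07, 0, 0, 0, -2, 0.3], [0.3, 0.1, 0, 0, 0, -3, 0.3], [0.37, 0.12, 0, 0, 0, -4, 0.3], [0.37, 0.12, 0, 0, 0, -4, 0.3]]
  ]
}}

```text
time_s: 5.92
ee_pos: [0.499, 0.062, 0.0482]
ee_rot: [-0.255, 2.093, -2.092]
force: [-0.8, -0.5, 1.1]
opening: 0.301
```

```bash
python3 - <<'E'
exec(open('arc.py').read())
cw=cal('wrist');im=robot.get_image('wrist');cv2.imwrite('pics/w7.png',im);np.savez('c7',*cw)
cv2.imwrite('pics/w7c.png',cv2.resize(im[0:160,100:400],None,fx=2.6,fy=2.6,interpolation=2))
E
```

```text
[0.49904332 0.06197149 0.04821541] 0.30115593937579754 [-0.80747163 -0.48965676  1.06902347] rad 0.05009667450258503 ang 104.63409630286587 toolx -166.10145631958338 j6 2.8742773133545048
```

View pics/w7c.png

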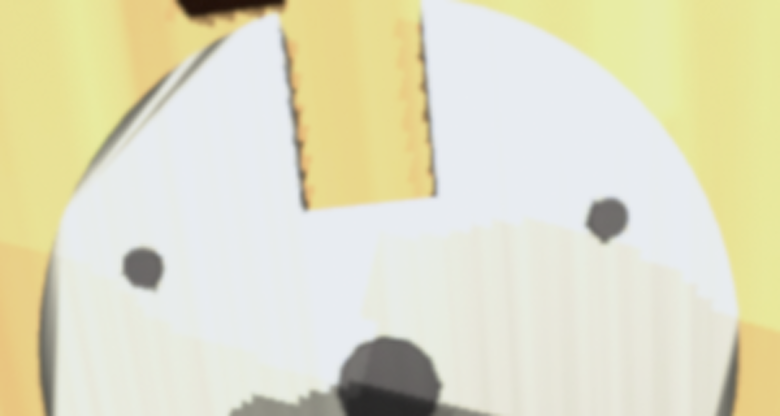

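View pics/w7.png

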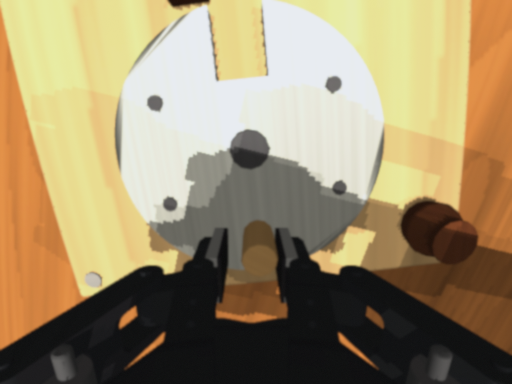

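```bash
python3 - <<'E'
from m import *
cw=[np.load('c7.npz')[f'arr_{i}'] for i in range(4)]
a=lambda p,q:np.degrees(np.arctan2(q[1]-p[1],q[0]-p[0]))
g=lambda p:np.array(p)/2.6+[100-.3,-.3]
S=ray(cw,g([(280,15),(421,2),(305,210),(436,196)]),.035)
print('slot width',np.hypot(*(S[0]-S[1])[:2]),np.hypot(*(S[2]-S[3])[:2]), 'edge angs',a(S[2],S[0]),a(S[3],S[1]))
pv=ray(cw,g([(390,387)]),.037)[0]; print('pivot',pv[:2], 'slot ang',a(pv,(S[0]+S[1])/2), 'innermid',a(pv,(S[2]+S[3])/2))
E_=ray(cw,[(6,20),(78,280),(471,0),(464,150)],.02)
print('board edge',a(E_[1],E_[0]),a(E_[3],E_[2]))
E
```

```text
slot width 0.027074627237818453 0.02645748691111407 edge angs -69.8261577818989 -70.80633253714936
pivot [0.51118663 0.01153999] slot ang -70.1550663756216 innermid -70.00238392376853
board edge -69.97479403448283 -69.6926993944712
```

The slot is now at -70.1° against the jig's -69.9°, so it is aligned. I'll open the jaws and lift off.

{"method": "play_rows", "body": {
  "increments": [
    [[0, 0, 0, 0, 0, 0, 0.5], [0, 0, 0, 0, 0, 0, 0.5], [0, 0, 2, 0, 0, 0, 0.5], [0, 0, 5, 0, 0, 0, 0.5], [0, 0, 8, 0, 0, 0, 0.5]]
  ]
}}

```text
time_s: 6.38
ee_pos: [0.4981, 0.0619, 0.1281]
ee_rot: [-0.258, 2.094, -2.093]
force: [0.3, -0.1, -0.1]
opening: 0.499
```

{"method": "play_rows", "body": {
  "increments": [
    [[2, -3, 3, 0, 0, 3, 0.1], [4, -7, 4, 0, 0, 6, 0], [6, -11, 4, 0, 0, 6, 0], [8, -15, 4, 0, 0, 6, 0], [9.5, -19, 4, 0, 0, 6, 0]]
  ]
}}

```text
time_s: 6.8
ee_pos: [0.5897, -0.1154, 0.1694]
ee_rot: [-0.355, 2.03, -2.032]
force: [1.0, 1.2, 0.7]
opening: -0.002
```

{"method": "play_rows", "body": {
  "increments": [
    [[0.8, -3, 0, 0, 0, 0, 0], [1, -7, 0, 0, 0, 0, 0], [1, -10, 0, 0, 0, 0, 0], [1, -10, 0, 0, 0, 0, 0], [1, -10, 0, 0, 0, 0, 0]]
  ]
}}

```text
time_s: 7.22
ee_pos: [0.5981, -0.2151, 0.1681]
ee_rot: [-0.354, 2.034, -2.033]
force: [0.1, 0.0, 0.7]
opening: -0.002
```

```bash
python3 - <<'E'
exec(open('arc.py').read())
cw=cal('wrist');im=robot.get_image('wrist');cv2.imwrite('pics/w8.png',im);np.savez('c8',*cw)
i=robot.get_image('top')[145:270,205:350]; cv2.imwrite('pics/t8.png',cv2.resize(i,None,fx=4.6,fy=4.6,interpolation=2))
E
```

```text
[ 0.59812076 -0.21514725  0.16812211] -0.0024273498681909736 [0.10857768 0.03734978 0.66363596] rad 0.24443427141723292 ang -69.29513964744493 toolx -160.21956675205539 j6 2.333758282236265
```

View pics/w8.png

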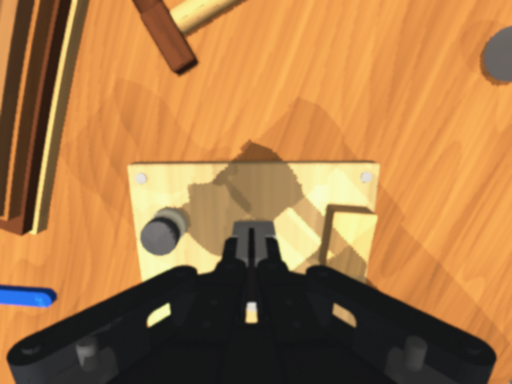

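View pics/t8.png

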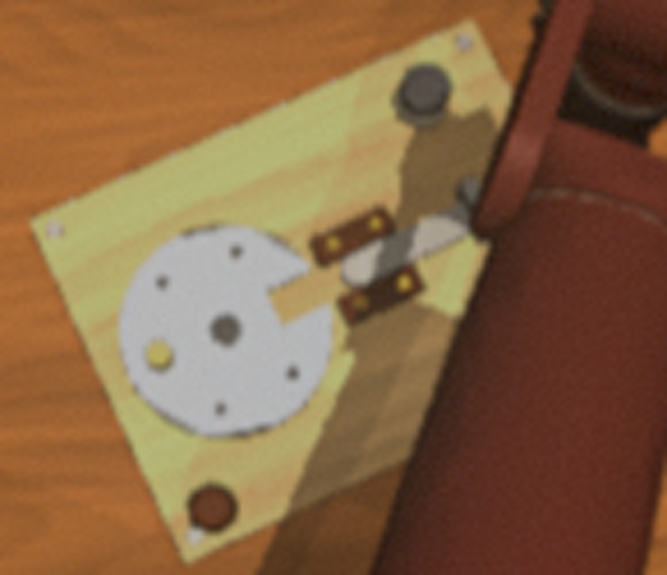

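```bash
python3 - <<'E'
from m import *
cw=[np.load('c8.npz')[f'arr_{i}'] for i in range(4)]
for p in ((234,222),(274,222)): P=ray(cw,[p],.06); print(P[:,:2]*1e3,inv(P)*1e3)
B=ray(cw,[(129,162),(379,162)],.02); print('board back corners',B[:,:2]*1e3,inv(B)*1e3)
e=robot.state()['ee_pos'];print('tcp jig',inv(e[None])*1e3,proj(cw,[e])); 
print('slot top', inv(ray(c,f([(306,271),(332,302)]),.035))*1e3)
w=lambda x,y:Rj@[x/1e3,y/1e3]+m
for y in (-160,-150,-140,-120,-100,-87,-77): print(y,(w(0,y)*1e3).round(1))
E
```

```text
[[ 602.70959106 -183.16851916]] [[  17.51129214 -132.81337235]]
[[ 566.7795079  -196.09809077]] [[ -20.67397001 -132.63886614]]
board back corners [[ 726.00100082 -193.71284545]
 [ 477.87193095 -283.05731531]] [[ 129.71246197 -184.99432697]
 [-134.009243   -183.84023202]]
tcp jig [[   2.96890082 -159.24170701]] [[247.65025464 247.73781674]]
slot top [[ 13.79854491  16.05837426]
 [-13.88740285   9.04312691]]
-160 [ 595.6 -214.7]
-150 [ 592.2 -205.3]
-140 [ 588.7 -195.9]
-120 [ 581.9 -177.1]
-100 [ 575.  -158.3]
-87 [ 570.6 -146.1]
-77 [ 567.1 -136.7]
```

{"method": "play_rows", "body": {
  "increments": [
    [[-0.2, -0.1, -4, 0, 0, 0, 0], [-0.2, -0.1, -8, 0, 0, 0, 0], [-0.2, -0.1, -11, 0, 0, 0, 0], [-0.2, -0.1, -13, 0, 0, 0, 0], [-0.2, -0.1, -13, 0, 0, 0, 0]]
  ]
}}

```text
time_s: 7.73
ee_pos: [0.5921, -0.2109, 0.0321]
ee_rot: [-0.369, 2.041, -2.028]
force: [-0.9, -0.4, -0.3]
opening: -0.001
```

```bash
python3 - <<'E'
from m import *
s=robot.state();print(s['ee_pos'],s['force'],inv(s['ee_pos'][None])*1e3)
cv2.imwrite('pics/w9.png',robot.get_image('wrist'))
i=robot.get_image('side')[150:265,205:335]; cv2.imwrite('pics/s9.png',cv2.resize(i,None,fx=5,fy=5,interpolation=2))
E
```

```text
[ 0.59211833 -0.21086583  0.03207006] [-0.88699881 -0.40421826 -0.25971958] [[  -1.93510353 -155.19983005]]
```

View pics/w9.png

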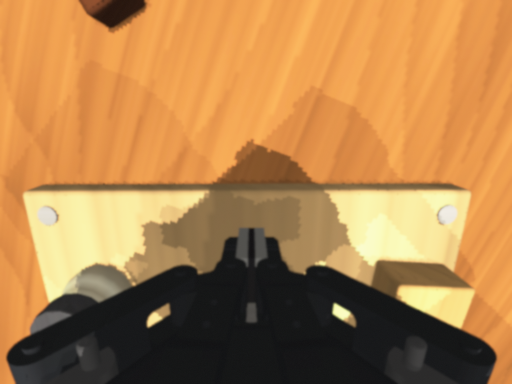

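View pics/s9.png

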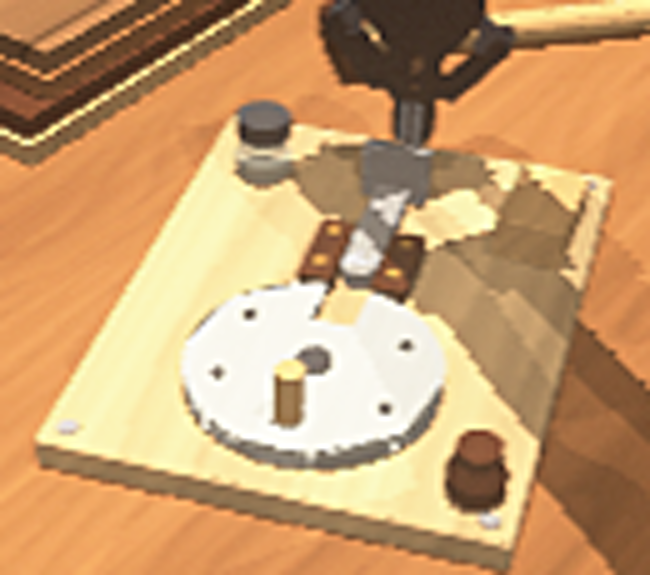

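The fingers stand behind the end plate, and the slot mouth faces the nose. Pushing along jig +y.

{"method": "play_rows", "body": {
  "increments": [
    [[-0.15, 0.5, 0, 0, 0, 0, 0], [-0.3, 1.0, 0, 0, 0, 0, 0], [-0.5, 1.5, 0, 0, 0, 0, 0], [-0.7, 2.0, 0, 0, 0, 0, 0], [-0.87, 2.5, 0, 0, 0, 0, 0]]
  ]
}}

```text
time_s: 8.25
ee_pos: [0.5876, -0.1891, 0.0393]
ee_rot: [-0.356, 2.031, -2.032]
force: [0.3, -0.6, 0.2]
opening: 0.003
```

{"method": "play_rows", "body": {
  "increments": [
    [[-0.18, 0.5, 0, 0, 0, 0, 0], [-0.37, 1.0, 0, 0, 0, 0, 0], [-0.55, 1.5, 0, 0, 0, 0, 0], [-0.73, 2.0, 0, 0, 0, 0, 0], [-0.73, 2.0, 0, 0, 0, 0, 0]]
  ]
}}

```text
time_s: 8.67
ee_pos: [0.5798, -0.1686, 0.0383]
ee_rot: [-0.358, 2.033, -2.031]
force: [-0.6, -0.5, 1.3]
opening: 0.005
```

```bash
python3 - <<'E'
from m import *
s=robot.state();print(s['ee_pos'],s['force'],inv(s['ee_pos'][None])*1e3)
i=robot.get_image('side')[150:265,205:335]; cv2.imwrite('pics/s10.png',cv2.resize(i,None,fx=5,fy=5,interpolation=2))
E
```

```text
[ 0.57975472 -0.16862441  0.03825935] [-0.57792654 -0.46785757  1.25276394] [[   0.93517195 -111.27992976]]
```

View pics/s10.png

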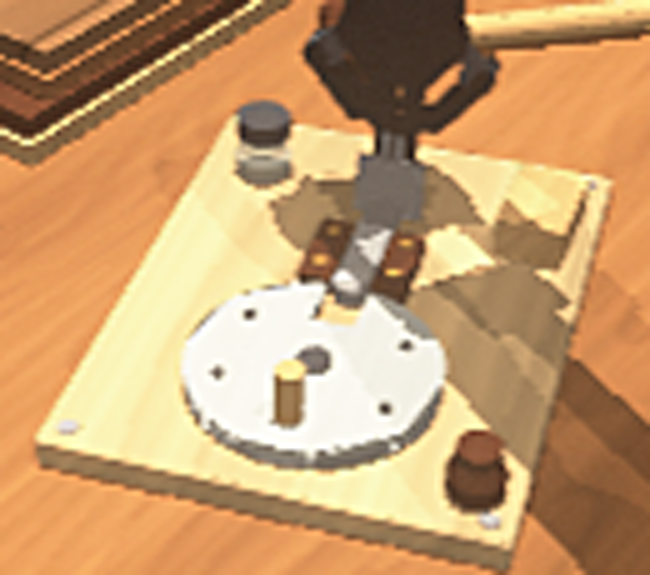

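The bar slides straight and the nose is at the slot mouth. The contact force is small, so I'll continue.

{"method": "play_rows", "body": {
  "increments": [
    [[-0.17, 0.45, 0, 0, 0, 0, 0], [-0.33, 0.9, 0, 0, 0, 0, 0], [-0.5, 1.35, 0, 0, 0, 0, 0], [-0.66, 1.8, 0, 0, 0, 0, 0], [-0.82, 2.25, 0, 0, 0, 0, 0]]
  ]
}}

```text
time_s: 9.13
ee_pos: [0.5715, -0.1465, 0.038]
ee_rot: [-0.358, 2.033, -2.032]
force: [-0.4, -0.7, -0.1]
opening: -0.002
```

{"method": "play_rows", "body": {
  "increments": [
    [[-0.07, 0.2, 0, 0, 0, 0, 0], [-0.15, 0.4, 0, 0, 0, 0, 0], [-0.22, 0.6, 0, 0, 0, 0, 0], [-0.29, 0.8, 0, 0, 0, 0, 0], [-0.29, 0.8, 0, 0, 0, 0, 0]]
  ]
}}

```text
time_s: 9.55
ee_pos: [0.5688, -0.1387, 0.0382]
ee_rot: [-0.358, 2.033, -2.032]
force: [-0.6, 0.6, 0.4]
opening: -0.004
```

```bash
python3 - <<'E'
from m import *
s=robot.state();print(s['ee_pos'],s['force'],inv(s['ee_pos'][None])*1e3)
i=robot.get_image('side')[150:265,205:335]; cv2.imwrite('pics/s11.png',cv2.resize(i,None,fx=5,fy=5,interpolation=2))
i=robot.get_image('top')[145:270,205:350]; cv2.imwrite('pics/t11.png',cv2.resize(i,None,fx=4.6,fy=4.6,interpolation=2))
E
```

```text
[ 0.56879561 -0.13865656  0.03819102] [-0.57369838  0.64176393  0.41305893] [[  0.91626231 -79.37109416]]
```

View pics/s11.png

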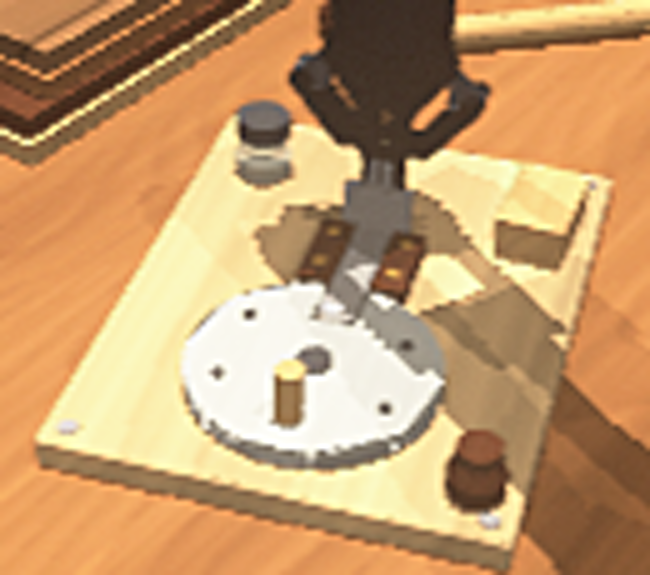

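View pics/t11.png

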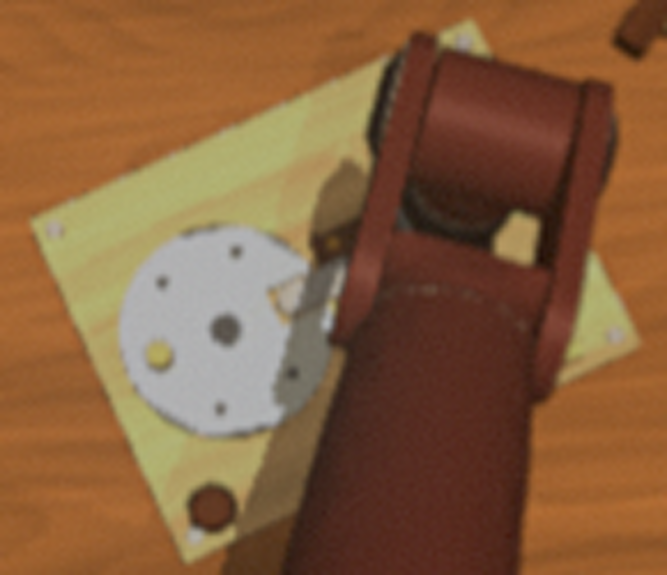

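The nose is in the slot. I'll creep on in small steps until the end plate meets the cheeks, watching the force.

{"method": "play_rows", "body": {
  "increments": [
    [[-0.03, 0.1, 0, 0, 0, 0, 0], [-0.07, 0.2, 0, 0, 0, 0, 0], [-0.11, 0.3, 0, 0, 0, 0, 0], [-0.11, 0.3, 0, 0, 0, 0, 0], [-0.11, 0.3, 0, 0, 0, 0, 0]]
  ]
}}

```text
time_s: 10.07
ee_pos: [0.5689, -0.1384, 0.0388]
ee_rot: [-0.355, 2.026, -2.037]
force: [2.8, -7.9, -2.6]
opening: 0.002
```

{"method": "play_rows", "body": {
  "increments": [
    [[-0.03, 0.1, 0, 0, 0, 0, 0], [-0.07, 0.2, 0, 0, 0, 0, 0], [-0.11, 0.3, 0, 0, 0, 0, 0], [-0.11, 0.3, 0, 0, 0, 0, 0], [-0.11, 0.3, 0, 0, 0, 0, 0]]
  ]
}}

```text
time_s: 10.48
ee_pos: [0.569, -0.1382, 0.0393]
ee_rot: [-0.353, 2.019, -2.042]
force: [5.5, -16.1, -6.1]
opening: -0.002
```

It stopped firmly: 17 N with no travel. I'll draw back and check by eye that the stop is the cheeks.

{"method": "play_rows", "body": {
  "increments": [
    [[0.2, -0.6, 0, 0, 0, 0, 0], [0.7, -2, 0, 0, 0, 0, 0], [1.4, -4, 0, 0, 0, 0, 0], [1.4, -4, 3, 0, 0, 0, 0], [1.4, -4, 7, 0, 0, 0, 0]]
  ]
}}

```text
time_s: 10.9
ee_pos: [0.5777, -0.173, 0.1037]
ee_rot: [-0.366, 2.044, -2.03]
force: [0.5, 0.4, -0.0]
opening: -0.0
```

{"method": "play_rows", "body": {
  "increments": [
    [[1, -4, 4, 0, 0, 0, 0], [2, -8, 8, 0, 0, 0, 0], [3, -12, 9, 0, 0, 0, 0], [3, -15, 9, 0, 0, 0, 0], [3, -17, 9, 0, 0, 0, 0]]
  ]
}}

```text
time_s: 11.32
ee_pos: [0.6124, -0.3462, 0.202]
ee_rot: [-0.353, 2.027, -2.034]
force: [0.9, 0.0, 0.4]
opening: -0.002
```

```bash
python3 - <<'E'
from m import *
s=robot.state();print(s['ee_pos'],s['force'])
i=robot.get_image('side')[150:265,205:335]; cv2.imwrite('pics/s12.png',cv2.resize(i,None,fx=5,fy=5,interpolation=2))
i=robot.get_image('top');cv2.imwrite('pics/top12.png',i);i=i[145:270,205:350]; cv2.imwrite('pics/t12.png',cv2.resize(i,None,fx=4.6,fy=4.6,interpolation=2))
E
```

```text
[ 0.6124306  -0.34618238  0.20196904] [0.94862954 0.03268999 0.41451603]
```

View pics/s12.png

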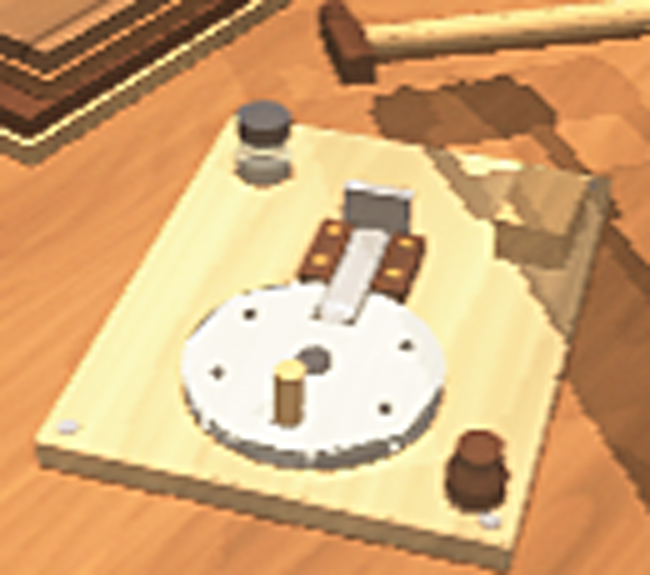

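View pics/t12.png

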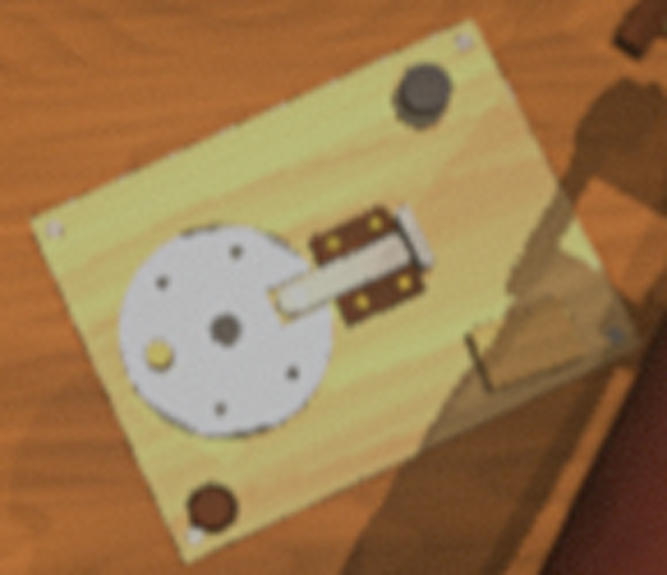

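```bash
python3 - <<'E'
from m import *
print('ep top mid',inv(ray(c,f([(415,238)]),.06))*1e3,'want ~(0,-61)/1.016')
print('nose',inv(ray(c,f([(277,301)]),.032))*1e3,'want 44;  slot bottom',inv(ray(c,f([(277,305)]),.035))*1e3)
s=robot.state();print(s['force'],s['time_s'],s['joint_velocities'].round(3))
robot.finish_job()
E
```

```text
ep top mid [[ -0.81193358 -59.64803958]] want ~(0,-61)/1.016
nose [[ 3.54818272 43.47329949]] want 44;  slot bottom [[ 0.59724506 44.94276785]]
[-0.90049226  0.1991258  -0.63178798] 11.4167 [ 0.058 -0.026  0.08   0.043  0.02   0.03 ]
the job is handed in; nothing more can be done
```

The turntable is locked and the job is handed in, at about 11.4 s of the 51 s allowed. I pushed the peg about 150° clockwise between the fingertips until the slot lined up. Then, with the fingers shut, I slid the steel bar along its guide by its end plate. It stopped firmly at about 17 N, and I drew back clear.

**Last checks:**
- **Slot alignment:** the slot pointed at −70.1° against −69.9° for the jig. I measured this before pushing the bar.
- **Bar position:** in the last pictures the end plate sits against the cheeks with no visible gap. It measured y ≈ −59.6 mm, where −60 to −61 mm was expected.
- **Nose:** the tip measured y ≈ 43.5 mm against 44 mm expected.
- **Other things:** the jar, offcut and foot looked unmoved. The arm kept well away from everything else.

**What disagreed:**
- The wrist camera placed points about 4 mm off the top view along the bar.
- My corner picks in the top view came out about 1.6% small, so I relied on the firm stop and the visible seating for the final position.
- My last nose pick was 3.5 mm off to the side, though the end plate was only 0.8 mm off. I took that as a rough pixel pick because the bar looks straight in both views.
- I also tried to measure the slot bottom, but that pick (45 mm) fell short of the 48 mm expected, so it confirms nothing.

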